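# Close the incubation chamber and set its vent cap

## Robot

A 7-joint arm with a two-finger parallel gripper is mounted at the origin on the work surface. World frame = base frame: x ahead of the robot, y to its left, z up, the work surface at z = 0. Lengths are in m, angles in rad, forces in N, time in s.
With the tool pointing down it reaches from about 0.4 to 0.85 m from the base axis. Payload 4.5 kg.
Tool frame: the origin (TCP) lies midway between the tips of the shut fingers; the grasp point (between the pads) lies 19 mm behind it; z points along the fingers, y is the direction in which the jaws open and shut (so a half turn about z gives the same grasp; the last joint's range is limited). The gripper opens to 85 mm and grips with 20 to 120 N. Pads are 22 mm wide; open, the fingers measure 114 mm over their backs; the gripper's body (76 mm by 85 mm) begins 54 mm behind the grasp point. The pads swing forward as they close: fully open they stand 13 mm farther back than shut.
Start: joints at [-1.099, 0.689, -0.195, 1.565, 0.157, 0.902, -0.215], TCP at [0.265, 0.566, 0.231] pointing down, gripper open.
Joint ranges: [-3.01, 3.01], [-0.46, 2.08], [-1.47, 1.51], [0.13, 2.56], [-1, 4.14], [0.04, 2.09], [-2.66, 2.66]. Speed limits (rad/s): [2.57, 2.57, 3.14, 3.14, 3.14, 3.14, 3.14].

## Interface

Orientations are given as a unit quaternion [x, y, z, w].
In Python, from cell import env, eyes gives the robot as it stands. The module is installed in compiled form; this text tells all that it offers.
- The arm moves only by the tool carry_out, never from a script. Its argument "plan" is a list of rows, each a list of 7 numbers: the turn, a rotation vector about the world's x, y, z in degrees, then the shift along the world's x, y, z in cm, then the finger opening in cm, from 0 to 8.54. In form: [[wx, wy, wz, x, y, z, grip], ...]. A call has 1 to 20 rows; each row shifts and turns the commanded pose from where the row before left it; what a row does not reach is not made up. A row lasts 1/10 s, in which the tool goes at most 50 mm and 8.59 degrees, less where a joint would pass 70% of its speed; a pose out of reach is approached as far as the arm can. A call is refused whole if a number of a shift passes 5 or a number of a turn 8.59, either way. A call with a gripper value outside its range is refused whole. The fingers move at their own pace and stop on an object; the grip force is fixed at half the most. Time passes only in rows, so rows that do not move let the fingers close. It gives the time, the measured TCP pose, the force and the opening at its end, in the units of the state.
- env.state(): the state, without advancing time (a new reading comes with each control period).
- eyes.grab_frame(name): name is "side" or "top"; returns a dict with "frame" (480x640x3 uint8, red, green, blue), "z_map" (480x640 float32, m along the optical axis (not along the pixel's ray), 0 where there is no reading), "camera_matrix" (3x3 intrinsics, pixels), "D" ([k1, k2, p1, p2, k3] as OpenCV has them; the pictures are not rectified), "R" (3x3) and "t" (3): a world point X has camera coordinates R X + t. Camera axes: x right, y down, z forward; pixel columns grow to the right and rows downward; lengths in m; the calibration is good to about 2 mm. A picture is of the moment at which its call begins.
- env.sign_off(): hands the job in, once; it reports no verdict.
The state is a dict: "clock": time; "joint_pos": joint angles; "dq": joint speeds; "tau": joint torques, N m; "ee_pos": TCP position; "eef_rot": TCP orientation; "ft_force": force on the tool from outside, world axes, zero at the start; "moment": the same for the moment, N m; "grip_width": finger opening in m.
Only numpy, scipy, OpenCV 4.12 (cv2) and the standard library are available. Lean on these libraries where they do the work, as an engineer would, in place of code of your own. Each camera call takes 0.05 s, during which the arm holds its last target. There are 200 camera calls.

## Task

Gently lower the open lid of the white incubation chamber until it is fully closed, then screw the blue knurled vent cap on the lid clockwise until it bottoms out. From there back it off a quarter turn so the chamber can breathe, and finish while still gripping the cap between the fingers, holding it still at that setting: do not let go. Leave all the other things on the bench where they stand.

Things in the scene. Friction and masses are not known exactly. Their poses are not given: they have to be found in the camera images.
- chamber: White open-topped chamber fixed to the bench, 180 (x) x 240 (y) x 95 mm high, walls 8 mm. Origin: centre of its underside, on the bench. Its own +x points to its rear (hinge side), -x to its front with the dark display; z up.
- lid (a joint): Opening angle of the lid, rad: 0 closed (level), grows as it opens upwards and to the rear, at most 1.4. Stiff hinge: the lid stays where it is left; about 2 to 4 N square to the lid at its front tab lower it. The lid, a white frame with a clear window, is 180 x 240 x 8 mm. Closed, its upper face is 103.5 mm above the bench.
- lid_hinge (a point): Middle of the lid's hinge axis, which lies along the chamber's y: at chamber x = +90 mm, y = 0, height 95.5 mm, at the lid's rear lower edge.
- lid_tab (a point): Centre of the upper face of the orange finger tab in the middle of the lid's front edge: a tab 28 mm (front to back) x 70 mm (sideways) x 8 mm thick that juts out beyond the chamber's front, with free space under it; 194 mm in front of the hinge axis along the lid and 8 mm above the lid's underside. The lid can be pushed shut by pressing down here.
- cap: Blue knurled vent cap in the middle of the lid, 42 mm in diameter, 30 mm high, already started on its thread, whose axis is square to the lid. Origin: centre of its underside; z out of the lid; its -x points along its white line. Under it is a white boss, 68 mm across, 4 mm above the lid face. Lid closed and cap bottomed out, its underside meets the boss 107.5 mm above the bench.
- cap_turn (a joint): How far the cap is unscrewed, rad: 0 is the hard stop (bottomed out), grows counter-clockwise seen from above, to 4.4; starts 1.8 to 3.05. Clockwise tightens. It rises 1.3 mm a rad. At 0 its white line points to the chamber's front, at the black mark on the boss; a quarter turn (1.57) off it points to chamber -y. Friction about 0.06 N m; stays where left.
- bottle_amber: Bystander: amber bottle with a blue top, 68 mm in diameter, 140 mm high; origin at the centre of its underside.
- bottle_clear: Bystander: clear bottle with a red top, 68 mm in diameter, 140 mm high; origin at the centre of its underside.
- dish_stack: Bystander: stack of three round dishes, 92 mm in diameter, 48 mm high, behind the chamber; origin at the centre of its underside.
- spare_cap: Bystander: grey spare cap lying on the bench, 42 mm in diameter, 30 mm high; origin at the centre of its underside. Not the cap to turn.
- tube_rack: Bystander: green tube rack, 70 x 160 mm, 78 mm high with its tubes; origin at the centre of its underside.
- tip_box: Bystander: teal tip box with a clear top, 87 x 127 x 85 mm high; origin at the centre of its underside.
- mouse: Bystander: black computer mouse, 105 x 60 x 26 mm; origin at the centre of its underside.

How it is judged:
By the outcome, as a careful person would: the job done as asked, in the order asked, and still so for the second after the job is handed in, while the arm keeps its last pose, push and grip.
It also fails if it takes over 67 s, if anything falls off the work surface, if the arm or the gripper's body presses on something with over 40 N, if the wrist force passes 120 N, or if a joint passes its speed limit or range.

## Working session

There is one attempt and no reset: what is moved stays moved. The work goes in short steps, Python scripts to look and compute and a tool call to move; the robot and the scene stay as the last step left them, time stands still between calls to the robot, and variables do not carry over. Pictures are saved under pics/ and viewed, about 8 in all and at most 12, crops included, and the job is handed in when it is done.

Besides the shell and the picture viewer there is one more tool, called after ">>>" by a JSON object that holds its "fn" and its "kwargs", one argument or row to a line. carry_out: Moves the arm, as the interface text tells. Its arguments: {"type":"object","properties":{"plan":{"type":"array","items":{"type":"array","items":{"type":"number"}}}},"required":["plan"]}

```bash
mkdir -p pics
cat > h.py <<'E'
import numpy as np, cv2
from cell import env, eyes
from scipy.spatial.transform import Rotation as Ro
def grab(n):
    f=eyes.grab_frame(n); return {k:(np.array(v) if k!='name' else v) for k,v in f.items()}
def pts(f,uv):  # pixels + depth -> world
    uv=np.array(uv,float).reshape(-1,1,2)
    n=cv2.undistortPoints(uv,f['camera_matrix'],f['D']).reshape(-1,2)
    z=np.array([f['z_map'][int(v),int(u)] for u,v in uv.reshape(-1,2)])
    return (np.c_[n*z[:,None],z]-f['t'])@f['R']
def plane(f,uv,h):  # ray to height h
    n=cv2.undistortPoints(np.array(uv,float).reshape(-1,1,2),f['camera_matrix'],f['D']).reshape(-1,2)
    d=np.c_[n,np.ones(len(n))]@f['R']; c=-f['R'].T@f['t']
    return c+d*((h-c[2])/d[:,2])[:,None]
def proj(f,X):
    return cv2.projectPoints(np.array(X,float).reshape(-1,3),cv2.Rodrigues(f['R'])[0],f['t'],f['camera_matrix'],f['D'])[0].reshape(-1,2)
def save(f,n): cv2.imwrite('pics/'+n+'.png',f['frame'][:,:,::-1])
E
python3 - <<'E'
from h import *
for n in('top','side'):
    f=grab(n); save(f,n+'1'); print(n,-f['R'].T@f['t'],f['R'][2]); np.savez('pics/'+n+'1',**f)
print(env.state())
E
```

```text
top [ 0.40353128 -0.00175528  1.07360429] [ 0.11416096  0.03151473 -0.99296228]
side [-0.21460172 -0.72792746  1.03585595] [ 0.52751455  0.52932591 -0.66448663]
{'clock': 0.1, 'joint_pos': array([-1.09920922,  0.68990839, -0.19452524,  1.56626567,  0.15726311,
        0.90250483, -0.21509898]), 'dq': array([-0.00099027, -0.00108757, -0.00183845, -0.00303959, -0.00045141,
        0.00048964, -0.00107566]), 'tau': array([-3.35622077e-03, -5.40606344e+01, -1.27148230e+00, -1.58985418e+01,
        9.40656377e-03,  4.40330667e-03, -4.96804134e-06]), 'ee_pos': array([0.26473591, 0.56549905, 0.23055237]), 'eef_rot': array([ 2.17119571e-01,  9.76144646e-01, -8.38171759e-04, -1.38662798e-04]), 'ft_force': array([-0.11884645, -0.13380901,  0.37811726]), 'moment': array([-0.06733699,  0.05206643, -0.00449656]), 'grip_width': 0.08534304500152178}
```

View pics/top1.png

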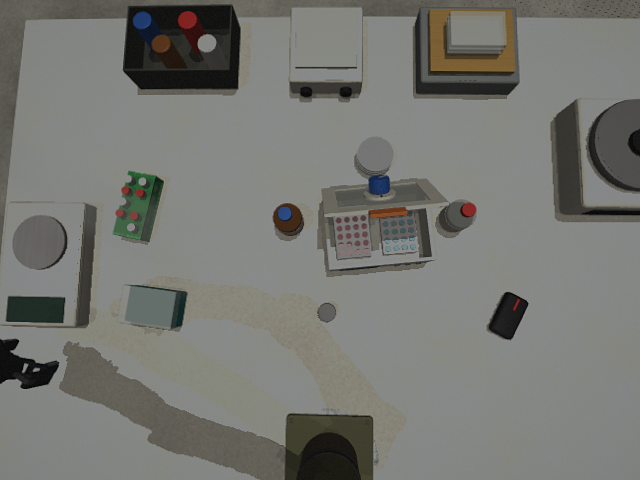

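View pics/side1.png

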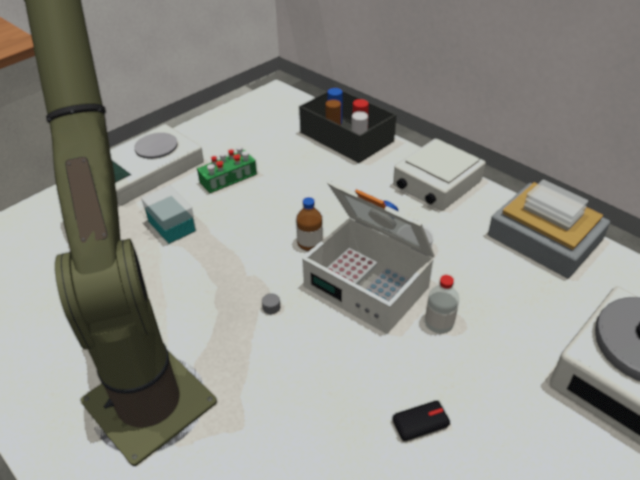

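Top view: the chamber is at about px (325-435, 190-270), front toward the robot. The lid is open with its orange tab at (388,212) and the cap at (379,186). The bottles flank the chamber: amber at (288,218), clear at (458,215).

Run:
```python
from h import *
f=dict(np.load('pics/top1.npz')); g=dict(np.load('pics/side1.npz'))
v,u=np.mgrid[0:480,0:640]
def cloud(f):
    return pts(f,np.c_[u.ravel(),v.ravel()]).reshape(480,640,3)
P=cloud(f); Q=cloud(g)
roi=(u>310)&(u<450)&(v>185)&(v<285)
m=roi&(abs(P[...,2]-.095)<.006)
X=P[m]; print('rim',m.sum(),X[:,2].mean()); r=cv2.minAreaRect(X[:,:2].astype(np.float32)); print(r,cv2.boxPoints(r))
np.set_printoptions(precision=4,suppress=True)
for n,f_,C in(('top',f,P),('side',g,Q)):
    h=cv2.cvtColor(f_['frame'],cv2.COLOR_RGB2HSV)
    o=(h[...,0]>5)&(h[...,0]<16)&(h[...,1]>190)&(h[...,2]>120)&((u>340)&(u<420))&(v>170)&(v<230)
    b=(h[...,0]>100)&(h[...,0]<130)&(h[...,1]>150)&(u>350)&(u<420)&(v>160)&(v<230)
    for k,mm in(('tab',o),('cap',b)):
        print(n,k,mm.sum(),u[mm].mean() ,v[mm].mean(),'\n',np.percentile(C[mm],[2,50,98],axis=0))
    
# bystanders heights
for k,uv in dict(amber=(285,213),clear=(468,210),dish=(375,150),spare=(327,312)).items(): print(k,pts(f,[uv])[0])
```

```text
rim 804 0.09523570514175421
((0.554302453994751, -0.12614236772060394), (0.190174862742424, 0.2866489291191101), 6.058838367462158) [[ 0.44461834  0.00634504]
 [ 0.47487402 -0.27870265]
 [ 0.66398656 -0.25862977]
 [ 0.6337309   0.02641791]]
top tab 24 388.8333333333333 215.29166666666666 
 [[ 0.5342 -0.1369  0.2766]
 [ 0.5383 -0.1045  0.2795]
 [ 0.5424 -0.0732  0.2813]]
top cap 316 378.99367088607596 184.71518987341773 
 [[ 0.5976 -0.1145  0.1908]
 [ 0.613  -0.0944  0.2047]
 [ 0.6343 -0.0773  0.2136]]
side tab 15 370.53333333333336 198.66666666666666 
 [[ 0.5323 -0.139   0.2731]
 [ 0.5364 -0.1134  0.2758]
 [ 0.538  -0.0874  0.2792]]
side cap 26 390.5 204.96153846153845 
 [[ 0.6106 -0.116   0.2034]
 [ 0.6158 -0.1056  0.2098]
 [ 0.622  -0.0936  0.2143]]
amber [0.5635 0.1022 0.1431]
clear [ 0.5749 -0.2936  0.1415]
dish [ 0.7364 -0.102   0.0507]
spare [0.3461 0.009  0.0285]
```

Run:
```python
from h import *
np.set_printoptions(precision=4,suppress=True)
f=dict(np.load('pics/top1.npz'))
v,u=np.mgrid[0:480,0:640]; P=pts(f,np.c_[u.ravel(),v.ravel()]).reshape(480,640,3)
m=(u>318)&(u<436)&(v>225)&(v<280)&(abs(P[...,2]-.095)<.005)
X=P[m]
# front edge: lowest-x rim point per column
cols=[(c,P[:,c][m[:,c]][:,:2]) for c in range(334,428) if m[:,c].any()]
E=np.array([p[p[:,0].argmin()] for c,p in cols]); 
d=cv2.fitLine(E.astype(np.float32),cv2.DIST_HUBER,0,.01,.01).ravel(); yaw=np.arctan2(-d[0]*np.sign(d[1]),abs(d[1])); print('front line',d,'yaw deg',np.degrees(yaw), 'n',len(E))
ex=np.array([np.cos(yaw),np.sin(yaw)]); ey=np.array([-ex[1],ex[0]])
a=X[:,:2]@ex; b=X[:,:2]@ey
print('front a',np.median(E@ex),'b range',np.percentile(b,[0,1,50,99,100]))
side=a>np.median(E@ex)+.02
print('side b groups',np.histogram(b[side],bins=np.arange(b.min()-.002,b.max()+.004,.004)))
A=np.median(E@ex)+.09; lo,hi=np.percentile(b,[.5,99.5]); B=(lo+hi)/2
c=A*ex+B*ey; print('chamber centre',c,'width',hi-lo)
# lid plane/tab: transform candidates to chamber frame
h=cv2.cvtColor(f['frame'],cv2.COLOR_RGB2HSV)
for k,mm in(('tab',(h[...,0]>5)&(h[...,0]<16)&(h[...,1]>170)&(h[...,2]>100)&(abs(u-388)<30)&(abs(v-212)<10)&(P[...,2]>.2)),('lid',(u>325)&(u<440)&(v>178)&(v<214)&(P[...,2]>.12)&(h[...,1]<60))):
    Y=P[mm]-[*c,0]; L=np.c_[Y[:,:2]@ex,Y[:,:2]@ey,Y[:,2]]
    print(k,mm.sum(),np.percentile(L,[1,25,50,75,99],axis=0))
    if k=='lid': 
        p=np.polyfit(L[:,0],L[:,2],1); print(p,np.degrees(np.arctan2(np.median(L[:,2]-.0955),-(np.median(L[:,0]-.09)))))
        print('ang',np.percentile(np.degrees(np.arctan2(L[:,2]-.0955,.09-L[:,0])),[5,25,50,75,95]))
    else: print('ang',np.degrees(np.arctan2(L[:,2]-.0955,.09-L[:,0])).mean(), np.hypot(L[:,2]-.0955,.09-L[:,0]).mean())
big=cv2.resize(f['frame'][130:290,300:480],None,fx=4,fy=4,interpolation=cv2.INTER_CUBIC); cv2.imwrite('pics/crop1.png',big[:600,:,::-1])
```

```text
front line [ 0.1058 -0.9944  0.4562 -0.0916] yaw deg 6.0741253 n 94
front a 0.44390237353796036 b range [-0.282  -0.2808 -0.1571 -0.0412 -0.0409]
side b groups (array([16, 44, 43,  0,  0,  0,  0,  0,  0,  0,  0,  0,  0,  0,  0,  0,  0,
        0,  0,  0,  0,  0,  0,  0,  0,  0,  0,  0,  0,  0,  0,  0,  0,  0,
        0,  0,  0,  0,  0,  0,  0,  0,  0,  0,  0,  0,  0,  0,  0,  0,  0,
        0,  0,  0,  0,  0,  0,  0, 14, 60, 46]), array([-0.284, -0.28 , -0.276, -0.272, -0.268, -0.264, -0.26 , -0.256,
       -0.252, -0.248, -0.244, -0.24 , -0.236, -0.232, -0.228, -0.224,
       -0.22 , -0.216, -0.212, -0.208, -0.204, -0.2  , -0.196, -0.192,
       -0.188, -0.184, -0.18 , -0.176, -0.172, -0.168, -0.164, -0.16 ,
       -0.156, -0.152, -0.148, -0.144, -0.14 , -0.136, -0.132, -0.128,
       -0.124, -0.12 , -0.116, -0.112, -0.108, -0.104, -0.1  , -0.096,
       -0.092, -0.088, -0.084, -0.08 , -0.076, -0.072, -0.068, -0.064,
       -0.06 , -0.056, -0.052, -0.048, -0.044, -0.04 ]))
chamber centre [ 0.548  -0.1037] width 0.2400601573564546
tab 216 [[-0.0112 -0.0325  0.2645]
 [-0.0086 -0.0187  0.2758]
 [-0.0059 -0.0023  0.2789]
 [-0.0016  0.0158  0.2805]
 [ 0.0043  0.0344  0.2831]]
ang 62.571874590822716 0.21258686143254302
lid 2649 [[ 0.0023 -0.1148  0.1215]
 [ 0.0191 -0.0641  0.1711]
 [ 0.037  -0.0001  0.2054]
 [ 0.0565  0.0593  0.2383]
 [ 0.0836  0.1126  0.2589]]
[-2.6031  0.3055] 64.2546052737418
ang [62.4534 63.4206 64.0512 66.3858 72.2444]
```

View pics/crop1.png

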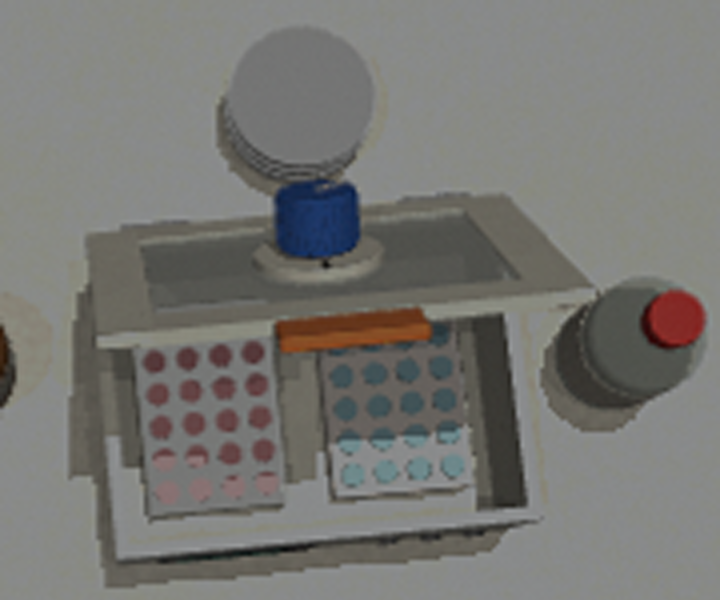

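The chamber centre is (0.548, -0.104), yaw 6.1°, and the width measures 240 mm as given. The lid is open about 61°, and the tab's upper face is near local (0.003, z 0.269). First I move above and behind the tab with the fingers shut.

>>> {"fn": "carry_out", "kwargs": {
  "plan": [
    [0, 0, -3.5, 1.9, -3.9, 1.2, 0],
    [0, 0, -3.5, 1.9, -3.9, 1.2, 0],
    [0, 0, -3.5, 1.9, -3.9, 1.2, 0],
    [0, 0, -3.5, 1.9, -3.9, 1.2, 0],
    [0, 0, -3.5, 1.9, -3.9, 1.2, 0],
    [0, 0, -3.5, 1.9, -3.9, 1.2, 0],
    [0, 0, -3.5, 1.9, -3.9, 1.2, 0],
    [0, 0, -3.5, 1.9, -3.9, 1.2, 0],
    [0, 0, -3.5, 1.9, -3.9, 1.2, 0],
    [0, 0, -3.5, 1.9, -3.9, 1.2, 0],
    [0, 0, -3.5, 1.9, -3.9, 1.0, 0],
    [0, 0, -3.5, 1.9, -3.9, 0, 0],
    [0, 0, -3.5, 1.9, -3.9, 0, 0],
    [0, 0, -3.5, 1.9, -3.9, 0, 0],
    [0, 0, -3.5, 1.9, -3.9, 0, 0],
    [0, 0, -3.5, 1.9, -3.9, 0, 0],
    [0, 0, -3.5, 1.9, -3.9, 0, 0],
    [0, 0, 0, 0, 0, 0, 0],
    [0, 0, 0, 0, 0, 0, 0]
  ]
}}

```text
clock: 2.0
ee_pos: [0.5876, -0.0979, 0.3605]
eef_rot: [0.674, 0.739, -0.0, -0.001]
ft_force: [-1.3, 0.2, 0.5]
grip_width: -0.0001
```

Run:
```python
from h import *
np.set_printoptions(precision=4,suppress=True)
s=env.state(); print(s['joint_pos'],s['ee_pos'],Ro.from_quat(s['eef_rot']).as_matrix(),s['grip_width'])
c=np.array([.548,-.1037]); ex=np.array([.9944,.1058]); 
def tcp(t,r=.198,off=.0145):
    t=np.radians(t); x=.09-r*np.cos(t)+.008*np.sin(t)+off; return np.r_[c+ex*x,.0955+r*np.sin(t)+.008*np.cos(t)]
last=None
for t in [66,64,61,58,55,50,45,40,35,30,25,20,15,10,5,2,0,-1]:
    p=tcp(t); print(t,p, 100*(p-last) if last is not None else ''); last=p
```

```text
[ 0.0102  0.5237  0.1347  1.4784 -0.0737  1.1459  0.2501] [ 0.5876 -0.0979  0.3605] [[-0.0924  0.9957 -0.0015]
 [ 0.9957  0.0924  0.0001]
 [ 0.0003 -0.0015 -1.    ]] -6.32959464333119e-05
66 [ 0.5791 -0.1004  0.2796] 
64 [ 0.5728 -0.1011  0.277 ] [-0.6346 -0.0675 -0.2668]
61 [ 0.5634 -0.1021  0.2726] [-0.9336 -0.0993 -0.4415]
58 [ 0.5543 -0.103   0.2677] [-0.9093 -0.0967 -0.49  ]
55 [ 0.5455 -0.104   0.2623] [-0.8826 -0.0939 -0.5372]
50 [ 0.5314 -0.1055  0.2523] [-1.405  -0.1495 -0.9962]
45 [ 0.5183 -0.1069  0.2412] [-1.3133 -0.1397 -1.1155]
40 [ 0.5062 -0.1081  0.2289] [-1.2116 -0.1289 -1.2264]
35 [ 0.4952 -0.1093  0.2156] [-1.1007 -0.1171 -1.3279]
30 [ 0.4854 -0.1104  0.2014] [-0.9814 -0.1044 -1.4193]
25 [ 0.4768 -0.1113  0.1864] [-0.8547 -0.0909 -1.4999]
20 [ 0.4696 -0.112   0.1707] [-0.7214 -0.0768 -1.5691]
15 [ 0.4638 -0.1127  0.1545] [-0.5827 -0.062  -1.6264]
10 [ 0.4594 -0.1131  0.1378] [-0.4395 -0.0468 -1.6713]
5 [ 0.4565 -0.1134  0.1207] [-0.293  -0.0312 -1.7034]
2 [ 0.4554 -0.1135  0.1104] [-0.1045 -0.0111 -1.0321]
0 [ 0.455  -0.1136  0.1035] [-0.0398 -0.0042 -0.6905]
-1 [ 0.4549 -0.1136  0.1   ] [-0.0109 -0.0012 -0.3457]
```

>>> {"fn": "carry_out", "kwargs": {
  "plan": [
    [0, 0, 0, 0.3, -0.1, -2.7, 0],
    [0, 0, 0, 0.3, -0.1, -2.7, 0],
    [0, 0, 0, 0, 0, -2.7, 0],
    [0, 0, 0, -0.7, -0.1, -0.3, 0],
    [0, 0, 0, -0.7, -0.1, -0.2, 0],
    [0, 0, 0, -0.6, 0, -0.2, 0],
    [0, 0, 0, -0.5, 0, -0.2, 0],
    [0, 0, 0, 0, 0, 0, 0]
  ]
}}

```text
clock: 2.8
ee_pos: [0.5684, -0.101, 0.2722]
eef_rot: [0.673, 0.74, 0.0, 0.0]
ft_force: [0.1, 0.1, 0.4]
grip_width: -0.0002
```

Now follow the arc to about 45°, then look at the force.

>>> {"fn": "carry_out", "kwargs": {
  "plan": [
    [0, 0, 0, -0.5, -0.1, -0.1, 0],
    [0, 0, 0, -0.5, -0.1, -0.2, 0],
    [0, 0, 0, -0.5, 0, -0.3, 0],
    [0, 0, 0, -0.5, -0.1, -0.3, 0],
    [0, 0, 0, -0.5, 0, -0.3, 0],
    [0, 0, 0, -0.5, -0.1, -0.3, 0],
    [0, 0, 0, -0.5, 0, -0.4, 0],
    [0, 0, 0, -0.5, -0.1, -0.4, 0],
    [0, 0, 0, -0.5, 0, -0.4, 0],
    [0, 0, 0, -0.5, -0.1, -0.4, 0]
  ]
}}

```text
clock: 3.8
ee_pos: [0.5184, -0.1068, 0.2399]
eef_rot: [0.673, 0.74, 0.0, -0.0]
ft_force: [1.6, 0.5, 2.5]
grip_width: 0.0001
```

Run:
```python
from h import *
f=grab('side'); save(f,'s2'); g=grab('top')
a=cv2.resize(f['frame'][120:340,270:470],None,fx=2,fy=2); b=cv2.resize(g['frame'][120:340,300:480],None,fx=2,fy=2)
cv2.imwrite('pics/c2.png',np.hstack([a,b])[:,:,::-1]); print(env.state()['ft_force'],env.state()['ee_pos'])
```

```text
[-0.20988907  0.04303834 -0.14190179] [ 0.5175263  -0.10676027  0.23944587]
```

View pics/c2.png

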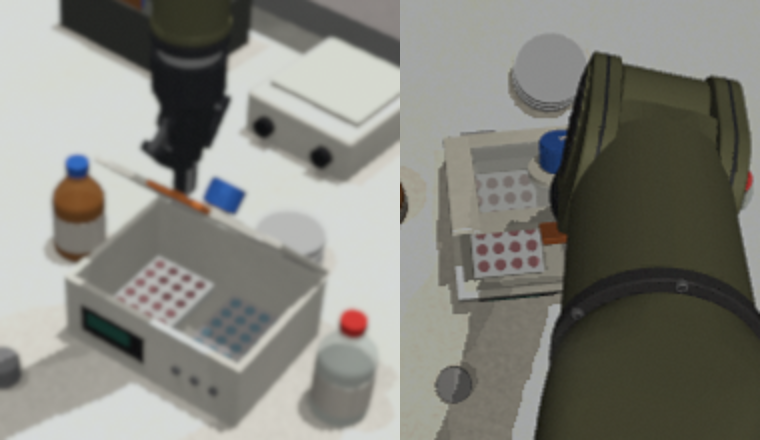

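The side view shows the fingertip (at crop px 185,190) on the orange tab and the lid following it. I keep going along the arc.

>>> {"fn": "carry_out", "kwargs": {
  "plan": [
    [0, 0, 0, -0.5, -0.1, -0.5, 0],
    [0, 0, 0, -0.5, 0, -0.5, 0],
    [0, 0, 0, -0.5, -0.1, -0.5, 0],
    [0, 0, 0, -0.4, 0, -0.5, 0],
    [0, 0, 0, -0.4, -0.1, -0.5, 0],
    [0, 0, 0, -0.4, 0, -0.6, 0],
    [0, 0, 0, -0.4, 0, -0.6, 0],
    [0, 0, 0, -0.4, -0.1, -0.6, 0],
    [0, 0, 0, -0.4, 0, -0.6, 0],
    [0, 0, 0, -0.3, 0, -0.6, 0],
    [0, 0, 0, -0.3, -0.1, -0.6, 0],
    [0, 0, 0, -0.3, 0, -0.6, 0],
    [0, 0, 0, -0.3, 0, -0.6, 0],
    [0, 0, 0, -0.3, 0, -0.6, 0],
    [0, 0, 0, -0.2, -0.1, -0.6, 0],
    [0, 0, 0, -0.2, 0, -0.6, 0],
    [0, 0, 0, -0.2, 0, -0.6, 0]
  ]
}}

```text
clock: 5.6
ee_pos: [0.4595, -0.1129, 0.1429]
eef_rot: [0.673, 0.74, 0.0, 0.001]
ft_force: [1.4, -0.3, 2.5]
grip_width: 0.0
```

>>> {"fn": "carry_out", "kwargs": {
  "plan": [
    [0, 0, 0, -0.1, 0, -0.4, 0],
    [0, 0, 0, -0.1, 0, -0.4, 0],
    [0, 0, 0, -0.1, 0, -0.4, 0],
    [0, 0, 0, -0.1, 0, -0.4, 0],
    [0, 0, 0, 0, 0, -0.4, 0],
    [0, 0, 0, 0, 0, -0.4, 0],
    [0, 0, 0, 0, 0, -0.3, 0],
    [0, 0, 0, 0, 0, -0.3, 0],
    [0, 0, 0, 0, 0, -0.2, 0],
    [0, 0, 0, 0, 0, -0.2, 0],
    [0, 0, 0, 0, 0, -0.2, 0],
    [0, 0, 0, 0, 0, -0.1, 0],
    [0, 0, 0, 0, 0, -0.1, 0],
    [0, 0, 0, 0, 0, 0, 0]
  ]
}}

```text
clock: 7.0
ee_pos: [0.4553, -0.1129, 0.1052]
eef_rot: [0.673, 0.74, 0.0, 0.0]
ft_force: [-0.4, 0.1, -0.2]
grip_width: 0.0001
```

>>> {"fn": "carry_out", "kwargs": {
  "plan": [
    [0, 0, 0, 0, 0, -0.1, 0],
    [0, 0, 0, 0, 0, -0.1, 0],
    [0, 0, 0, 0, 0, -0.1, 0],
    [0, 0, 0, 0, 0, 0, 0]
  ]
}}

```text
clock: 7.4
ee_pos: [0.4556, -0.1129, 0.1034]
eef_rot: [0.673, 0.74, 0.001, 0.001]
ft_force: [-1.9, 0.9, 14.4]
grip_width: 0.0001
```

The lid is closed: 14 N at z = 0.1034, against the expected 0.1035. I lift clear to read the cap's line.

>>> {"fn": "carry_out", "kwargs": {
  "plan": [
    [0, 0, 0, 0, 0, 2, 0],
    [0, 0, 0, 0, 0, 4.5, 0],
    [0, 0, 0, 0, 0, 4.5, 4],
    [0, 0, 0, 0, 2, 4.5, 8.5],
    [0, 0, 0, 0, 4.5, 4, 8.5],
    [0, 0, 0, 0, 4.5, 0, 8.5],
    [0, 0, 0, 0, 4.5, 0, 8.5],
    [0, 0, 0, 0, 4.5, 0, 8.5],
    [0, 0, 0, 0, 4, 0, 8.5],
    [0, 0, 0, 0, 0, 0, 8.5]
  ]
}}

```text
clock: 8.4
ee_pos: [0.4548, 0.1267, 0.2904]
eef_rot: [0.669, 0.743, 0.002, -0.001]
ft_force: [-0.4, -0.0, -0.2]
grip_width: 0.085
```

Run:
```python
from h import *
np.set_printoptions(precision=4,suppress=True)
f=grab('top'); g=grab('side'); np.savez('pics/top3',**f); np.savez('pics/side3',**g)
v,u=np.mgrid[0:480,0:640]
X=np.array([.548,-.1037,.11])
crops=[]
for n,F in(('top',f),('side',g)):
    p=proj(F,X)[0]; print(n,p)
    h=cv2.cvtColor(F['frame'],cv2.COLOR_RGB2HSV)
    b=((h[...,0]>100)&(h[...,0]<130)&(h[...,1]>150)&(np.hypot(u-p[0],v-p[1])<45))
    ii=pts(F,np.c_[u[b],v[b]]); top=ii[ii[:,2]>np.percentile(ii[:,2],90)-.004]; print('cap',b.sum(),'top z',np.median(top[:,2]),'xy',(top[:,:2].min(0)+top[:,:2].max(0))/2,np.ptp(top[:,:2],axis=0))
    x,y=p.astype(int); crops.append(cv2.resize(F['frame'][y-35:y+35,x-30:x+30],(390,455),interpolation=cv2.INTER_CUBIC))
cv2.imwrite('pics/c3.png',np.hstack(crops)[:,:,::-1])
print('lid z',pts(f,[proj(f,X+[-.07,dy,0])[0] for dy in(-.1,.0,.09)])[:,2], env.state()['joint_pos'],env.state()['grip_width'])
```

```text
top [378.314  223.3937]
cap 261 top z 0.14109556466300888 xy [ 0.4838 -0.0626] [0.1606 0.1217]
side [367.972  252.5444]
cap 232 top z 0.14041901697099363 xy [ 0.5423 -0.1077] [0.0378 0.0384]
lid z [0.1048 0.1047 0.1049] [-0.4377  0.4069  0.1185  1.9444 -0.0654  0.7939 -0.1857] 0.08550740346924937
```

View pics/c3.png

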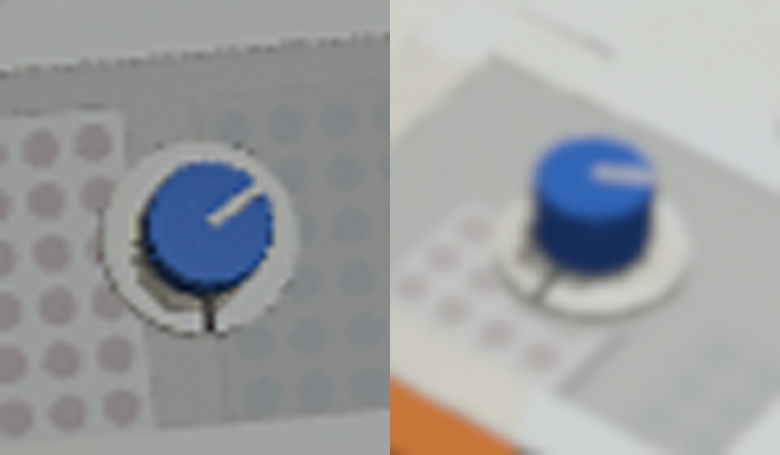

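```bash
cat >> h.py <<'E'
def line(F,h=.140):
    v,u=np.mgrid[0:480,0:640]
    C=np.array([.548,-.1037]); p=proj(F,[*C,h])[0]
    H=cv2.cvtColor(F['frame'],cv2.COLOR_RGB2HSV)
    near=np.hypot(u-p[0],v-p[1])<25
    b=(near&(H[...,0]>100)&(H[...,0]<130)&(H[...,1]>130)).astype(np.uint8)
    hull=cv2.convexHull(np.c_[u[b>0],v[b>0]].astype(np.int32))
    m=np.zeros_like(b); cv2.fillConvexPoly(m,hull,1)
    X=plane(F,np.c_[u.ravel(),v.ravel()],h).reshape(480,640,3)[...,:2]
    w=(m>0)&(H[...,1]<110)&(H[...,2]>90)
    n,l,s,_=cv2.connectedComponentsWithStats(w.astype(np.uint8)); k=1+s[1:,4].argmax(); w=l==k
    d=cv2.fitLine(X[w].astype(np.float32),cv2.DIST_HUBER,0,.01,.01).ravel()
    return X[w],d,w.sum(),X
E
python3 - <<'E'
from h import *
np.set_printoptions(precision=4,suppress=True)
for n in('top3','side3'):
    F=dict(np.load('pics/'+n+'.npz')); W,d,k,X=line(F)
    H=cv2.cvtColor(F['frame'],cv2.COLOR_RGB2HSV)
    # top-disc: blue & depth top
    v,u=np.mgrid[0:480,0:640]; P=pts(F,np.c_[u.ravel(),v.ravel()]).reshape(480,640,3)
    t=(np.hypot(X[...,0]-.548,X[...,1]+.1037)<.03)&(P[...,2]>.136)
    c,r=cv2.minEnclosingCircle(X[t].astype(np.float32)); 
    wc=W.mean(0); print(n,'disc',c,r,'line mean',wc,k,'from disc',wc-c,'dir',d[:2])
    for vec in(wc-np.array(c),d[:2]*np.sign(d[:2]@(wc-np.array(c)))):
        a=np.degrees(np.arctan2(vec[1],vec[0])); print('  world dir',a,'turn',(a-6.07-180)%360, np.radians((a-6.07-180)%360))
E
```

```text
top3 disc (0.5469074845314026, -0.10355371981859207) 0.022245606407523155 line mean [ 0.5529 -0.1117] 23 from disc [ 0.006  -0.0081] dir [ 0.6155 -0.7881]
  world dir -53.7092463837514 turn 120.2207536162486 2.0982479798324176
  world dir -52.00930131202156 turn 121.92069868797844 2.1279176184371544
side3 disc (0.5454435348510742, -0.1028769388794899) 0.026490051299333572 line mean [ 0.5522 -0.1107] 24 from disc [ 0.0067 -0.0079] dir [ 0.3405 -0.9402]
  world dir -49.391531802131674 turn 124.53846819786833 2.173606315443051
  world dir -70.09243379736819 turn 103.83756620263182 1.8123074174935108
```

Lid depth is about 0.105 across the face, so it is closed. The cap line reads about 121° (2.1 rad) from the top view. I grip with the jaws at 66°, leaving room for 121° clockwise.

>>> {"fn": "carry_out", "kwargs": {
  "plan": [
    [0, 0, 6, 0.9, -2.3, 0, 8.5],
    [0, 0, 6, 0.9, -2.3, 0, 8.5],
    [0, 0, 6, 0.9, -2.3, -1, 8.5],
    [0, 0, 6, 0.9, -2.3, -1, 8.5],
    [0, 0, 6, 0.9, -2.3, -1.5, 8.5],
    [0, 0, 6, 0.9, -2.3, -1.5, 8.5],
    [0, 0, 6, 0.9, -2.3, -1.5, 8.5],
    [0, 0, 6, 0.9, -2.3, -1.5, 8.5],
    [0, 0, 6, 1.0, -2.3, -1.5, 8.5],
    [0, 0, 6, 1.0, -2.3, 0, 8.5],
    [0, 0, 0, 0, 0, 0, 8.5],
    [0, 0, 0, 0, 0, 0, 8.5]
  ]
}}

```text
clock: 9.7
ee_pos: [0.5462, -0.1128, 0.1953]
eef_rot: [0.215, 0.977, -0.0, -0.0]
ft_force: [0.9, 1.0, 0.2]
grip_width: 0.0848
```

>>> {"fn": "carry_out", "kwargs": {
  "plan": [
    [0, 0, 0, 0, 0, 0, 8.5],
    [0, 0, 0, 0, 0, 0, 8.5]
  ]
}}

```text
clock: 9.9
ee_pos: [0.5466, -0.1098, 0.1958]
eef_rot: [0.213, 0.977, 0.0, -0.0]
ft_force: [0.3, 0.1, 0.4]
grip_width: 0.0848
```

```bash
python3 -c "
from h import *
s=env.state();print(s['ee_pos'],s['joint_pos'],s['eef_rot'],s['ft_force'],s['moment'])"
```

```text
[ 0.54662719 -0.1097735   0.19577459] [ 0.23095902  0.64831115 -0.19139439  1.8097259   0.17875977  0.70035748
  1.08289614] [ 2.12529117e-01  9.77154724e-01  1.31800381e-04 -4.28998246e-05] [0.32766334 0.06302247 0.35702868] [ 0.00377649  0.0217227  -0.03402117]
```

>>> {"fn": "carry_out", "kwargs": {
  "plan": [
    [0, 0, 0, 0, 0, -1, 8.5],
    [0, 0, 0, 0, 0, -1, 8.5],
    [0, 0, 0, 0, 0, -1, 8.5],
    [0, 0, 0, 0, 0, 0, 8.5],
    [0, 0, 0, 0, 0, 0, 8.5],
    [0, 0, 0, 0, 0, 0, 8.5]
  ]
}}

```text
clock: 10.5
ee_pos: [0.5472, -0.1105, 0.1657]
eef_rot: [0.213, 0.977, 0.0, 0.0]
ft_force: [0.8, -0.3, 0.3]
grip_width: 0.0849
```

>>> {"fn": "carry_out", "kwargs": {
  "plan": [
    [0, 0, 0, 0, 0.4, 0, 8.5],
    [0, 0, 0, 0, 0.3, -0.5, 8.5],
    [0, 0, 0, 0, 0, 0, 8.5],
    [0, 0, 0, 0, 0, 0, 8.5]
  ]
}}

```text
clock: 10.9
ee_pos: [0.5469, -0.1033, 0.1604]
eef_rot: [0.213, 0.977, 0.0, -0.0]
ft_force: [0.1, 0.5, -0.1]
grip_width: 0.0852
```

>>> {"fn": "carry_out", "kwargs": {
  "plan": [
    [0, 0, 0, 0, 0, -1, 8.5],
    [0, 0, 0, 0.1, 0, -1, 8.5],
    [0, 0, 0, 0, 0, -1, 8.5],
    [0, 0, 0, 0, 0, -0.9, 8.5],
    [0, 0, 0, 0, 0, -0.8, 8.5],
    [0, 0, 0, 0, 0, -0.5, 8.5],
    [0, 0, 0, 0, 0, 0, 8.5],
    [0, 0, 0, 0, 0, 0, 8.5]
  ]
}}

```text
clock: 11.7
ee_pos: [0.5481, -0.1035, 0.1086]
eef_rot: [0.213, 0.977, 0.0, 0.0]
ft_force: [0.5, -0.2, 0.4]
grip_width: 0.0852
```

Clear of contact and centred; closing the fingers.

>>> {"fn": "carry_out", "kwargs": {
  "plan": [
    [0, 0, 0, 0, 0, 0, 5],
    [0, 0, 0, 0, 0, 0, 4],
    [0, 0, 0, 0, 0, 0, 3],
    [0, 0, 0, 0, 0, 0, 2],
    [0, 0, 0, 0, 0, 0, 2],
    [0, 0, 0, 0, 0, 0, 2],
    [0, 0, 0, 0, 0, 0, 2],
    [0, 0, 0, 0, 0, 0, 2]
  ]
}}

```text
clock: 12.5
ee_pos: [0.5474, -0.1052, 0.1094]
eef_rot: [0.213, 0.977, -0.001, -0.0]
ft_force: [-2.3, -2.4, 6.7]
grip_width: 0.0408
```

```bash
python3 -c "
from h import *
s=env.state();print(s['ee_pos'],s['joint_pos'],s['eef_rot'],s['ft_force'],s['moment'])"
```

```text
[ 0.5474062  -0.10520075  0.10943432] [ 0.19318668  0.77877283 -0.14742535  1.87590766  0.22021848  0.5029337
  1.03473141] [ 2.13463312e-01  9.76950492e-01 -1.07255119e-03 -1.96852318e-05] [-2.32967818 -2.39724008  6.72396074] [-0.48124805  0.5303951   0.02909682]
```

>>> {"fn": "carry_out", "kwargs": {
  "plan": [
    [0, 0, -3, -0.05, -0.1, 0, 2],
    [0, 0, -5, 0, 0, -0.01, 2],
    [0, 0, -5, 0, 0, -0.01, 2],
    [0, 0, -5, 0, 0, -0.01, 2],
    [0, 0, -5, 0, 0, -0.01, 2],
    [0, 0, -5, 0, 0, -0.01, 2],
    [0, 0, -5, 0, 0, -0.01, 2],
    [0, 0, -5, 0, 0, -0.01, 2],
    [0, 0, -5, 0, 0, -0.01, 2],
    [0, 0, -5, 0, 0, -0.01, 2],
    [0, 0, -5, 0, 0, -0.01, 2],
    [0, 0, 0, 0, 0, 0, 2],
    [0, 0, 0, 0, 0, 0, 2]
  ]
}}

```text
clock: 13.8
ee_pos: [0.5462, -0.1061, 0.1083]
eef_rot: [0.627, 0.779, -0.001, -0.0]
ft_force: [-4.0, -3.4, 6.8]
grip_width: 0.0407
```

```bash
cat > st.py <<'E'
from h import *
np.set_printoptions(precision=3,suppress=True)
s=env.state();y=Ro.from_quat(s['eef_rot']).as_matrix()[:,1]
print(s['clock'],s['ee_pos'],s['joint_pos'],'jaw',np.degrees(np.arctan2(y[1],y[0])),s['ft_force'],s['moment'],s['grip_width'])
E
python3 st.py
```

```text
13.8 [ 0.546 -0.106  0.108] [ 0.056  0.783  0.087  1.886 -0.13   0.479  0.449] jaw 12.317907197986184 [-3.976 -3.387  6.797] [-0.53   0.714 -0.084] 0.040680367780848554
```

>>> {"fn": "carry_out", "kwargs": {
  "plan": [
    [0, 0, -3, -0.1, -0.1, 0, 2],
    [0, 0, -5, 0, 0, -0.01, 2],
    [0, 0, -5, 0, 0, -0.01, 2],
    [0, 0, -5, 0, 0, -0.01, 2],
    [0, 0, -5, 0, 0, -0.01, 2],
    [0, 0, -5, 0, 0, -0.01, 2],
    [0, 0, -5, 0, 0, -0.01, 2],
    [0, 0, -5, 0, 0, -0.01, 2],
    [0, 0, -5, 0, 0, -0.01, 2],
    [0, 0, -5, 0, 0, -0.01, 2],
    [0, 0, -5, 0, 0, -0.01, 2],
    [0, 0, -3, 0, 0, 0, 2],
    [0, 0, 0, 0, 0, 0, 2]
  ]
}}

```text
clock: 15.1
ee_pos: [0.5448, -0.1058, 0.107]
eef_rot: [0.919, 0.393, -0.001, -0.001]
ft_force: [-4.6, -1.3, 6.2]
grip_width: 0.0408
```

```bash
cat >> st.py <<'E'
F=grab('side'); g=grab('top'); t=str(int(s['clock']*10))
np.savez('pics/side_'+t,**F); np.savez('pics/top_'+t,**g)
o=[]
for f in(F,g):
    x,y=proj(f,[.548,-.1037,.13])[0].astype(int); o.append(cv2.resize(f['frame'][y-40:y+30,x-35:x+35],(400,400),interpolation=cv2.INTER_CUBIC))
cv2.imwrite('pics/v'+t+'.png',np.hstack(o)[:,:,::-1]); print('v'+t)
E
python3 st.py
```

```text
15.1 [ 0.545 -0.106  0.107] [-0.084  0.813  0.333  1.897 -0.501  0.517 -0.168] jaw -43.687125534554 [-4.573 -1.287  6.219] [-0.116  0.863 -0.087] 0.04078565607978469
v151
```

>>> {"fn": "carry_out", "kwargs": {
  "plan": [
    [0, 0, -3, -0.1, 0, 0, 2],
    [0, 0, -3, 0, 0, -0.01, 2],
    [0, 0, -3, 0, 0, 0, 2],
    [0, 0, 0, 0, 0, 0, 2],
    [0, 0, 0, 0, 0, 0, 2]
  ]
}}

```text
clock: 15.7
ee_pos: [0.5445, -0.1056, 0.1069]
eef_rot: [0.947, 0.321, -0.001, -0.0]
ft_force: [-2.7, -0.6, 5.7]
grip_width: 0.0407
```

```bash
sed -i '/^F=grab/,$d' st.py; python3 st.py
```

```text
15.7 [ 0.545 -0.106  0.107] [-0.106  0.82   0.372  1.9   -0.558  0.527 -0.268] jaw -52.5810312253985 [-2.674 -0.559  5.67 ] [-0.002  0.601 -0.086] 0.04067171333755593
```

View pics/v151.png

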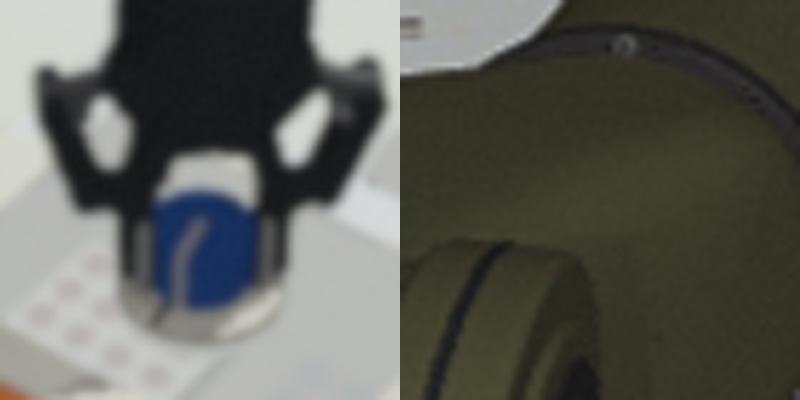

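The cap is held square and its white line (px 180,280) is close to the boss's black mark (160,315). I creep on to the stop.

>>> {"fn": "carry_out", "kwargs": {
  "plan": [
    [0, 0, -1.5, 0, 0, 0, 2],
    [0, 0, -1.5, 0, 0, 0, 2],
    [0, 0, 0, 0, 0, 0, 2]
  ]
}}

```text
clock: 16.0
ee_pos: [0.5445, -0.1055, 0.1068]
eef_rot: [0.955, 0.296, -0.001, -0.0]
ft_force: [-3.3, 0.4, 5.0]
grip_width: 0.0406
```

```bash
python3 st.py
```

```text
16.0 [ 0.545 -0.106  0.107] [-0.114  0.822  0.386  1.901 -0.576  0.532 -0.303] jaw -55.592600139605096 [-3.264  0.424  5.042] [-0.042  0.596 -0.09 ] 0.04058411807093783
```

>>> {"fn": "carry_out", "kwargs": {
  "plan": [
    [0, 0, -1.5, 0, 0, 0, 2],
    [0, 0, -1.5, 0, 0, 0, 2],
    [0, 0, 0, 0, 0, 0, 2]
  ]
}}

```text
clock: 16.3
ee_pos: [0.5445, -0.1054, 0.1068]
eef_rot: [0.962, 0.272, -0.001, -0.0]
ft_force: [-3.7, -0.9, 5.6]
grip_width: 0.0409
```

```bash
python3 st.py
```

```text
16.3 [ 0.544 -0.105  0.107] [-0.122  0.825  0.4    1.901 -0.593  0.537 -0.336] jaw -58.41397804806108 [-3.658 -0.931  5.605] [-0.082  0.724  0.824] 0.04086274776183559
```

The stop is clear: the moment jumped to 0.82 N m at jaw -58°, and the vision estimate was -56°. I back off a quarter turn.

>>> {"fn": "carry_out", "kwargs": {
  "plan": [
    [0, 0, 0, 0, 0, 0, 2],
    [0, 0, 5, 0, 0, 0.01, 2],
    [0, 0, 5, 0, 0, 0.01, 2],
    [0, 0, 5, 0, 0, 0.01, 2],
    [0, 0, 5, 0, 0, 0.01, 2],
    [0, 0, 5, 0, 0, 0.01, 2],
    [0, 0, 5, 0, 0, 0.02, 2],
    [0, 0, 5, 0, 0, 0.01, 2],
    [0, 0, 5, 0, 0, 0.01, 2],
    [0, 0, 5, 0, 0, 0.01, 2],
    [0, 0, 5, 0, 0, 0.01, 2],
    [0, 0, 5, 0, 0, 0.01, 2],
    [0, 0, 5, 0, 0, 0.02, 2],
    [0, 0, 5, 0, 0, 0.01, 2],
    [0, 0, 5, 0, 0, 0.01, 2],
    [0, 0, 5, 0, 0, 0.01, 2],
    [0, 0, 5, 0, 0, 0.01, 2],
    [0, 0, 5, 0, 0, 0.01, 2],
    [0, 0, 5, 0, 0, 0.01, 2],
    [0, 0, 0, 0, 0, 0, 2]
  ]
}}

```text
clock: 18.3
ee_pos: [0.5467, -0.106, 0.1089]
eef_rot: [0.489, 0.872, 0.001, 0.001]
ft_force: [1.0, -2.0, 2.0]
grip_width: 0.0405
```

```bash
python3 st.py
python3 - <<'E'
from h import *
f=grab('side'); np.savez('pics/side_end',**f); g=grab('top')
x,y=proj(f,[.548,-.1037,.13])[0].astype(int)
a=cv2.resize(f['frame'][y-30:y+25,x-25:x+30],(480,480),interpolation=cv2.INTER_CUBIC)
# expected pixel dirs: mark at boss front; line at cap rim for turn 90 +-10
for t in(70,80,90,100,110):
    w=np.radians(186.07+t); X=np.array([.5465,-.1045,0])+.021*np.array([np.cos(w),np.sin(w),0])
    for z in(.110,.139):
        p=(proj(f,X+[0,0,z])[0]-[x-25,y-30])*480/55; print(t,z,p.round())
cv2.imwrite('pics/end.png',a[:,:,::-1])
E
```

```text
18.3 [ 0.547 -0.106  0.109] [ 0.108  0.778  0.002  1.886 -0.003  0.476  0.66 ] jaw 31.417358475374407 [ 1.008 -2.017  2.037] [-0.234 -0.229 -0.038] 0.04047475868890733
70 0.11 [263. 371.]
70 0.139 [268. 288.]
80 0.11 [274. 365.]
80 0.139 [279. 282.]
90 0.11 [283. 357.]
90 0.139 [288. 275.]
100 0.11 [290. 349.]
100 0.139 [295. 266.]
110 0.11 [295. 340.]
110 0.139 [300. 257.]
```

View pics/end.png

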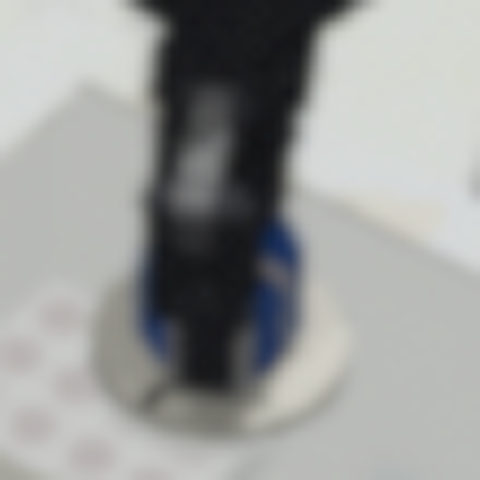

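>>> {"fn": "carry_out", "kwargs": {
  "plan": [
    [0, 0, 1, 0, 0, 0, 2],
    [0, 0, 0, 0, 0, 0, 2],
    [0, 0, 0, 0, 0, 0, 2],
    [0, 0, 0, 0, 0, 0, 2]
  ]
}}

```text
clock: 18.8
ee_pos: [0.5466, -0.1059, 0.1088]
eef_rot: [0.482, 0.876, 0.0, 0.001]
ft_force: [4.4, -2.8, 3.3]
grip_width: 0.0402
```

```bash
python3 st.py
python3 - <<'E'
from h import *
f=grab('side'); g=grab('top'); x,y=proj(f,[.548,-.1037,.13])[0].astype(int)
c=f['frame'][y-10:y+18,x-12:x+16]; c=cv2.resize(c,(600,600),interpolation=cv2.INTER_CUBIC); c=np.clip(c.astype(float)*1.8,0,255).astype(np.uint8)
cv2.imwrite('pics/end2.png',c[:,:,::-1])
for t in(75,90,105):
    w=np.radians(186.07+t); X=np.array([.5465,-.1045,0])+.021*np.array([np.cos(w),np.sin(w),0])
    print(t,[((proj(f,X+[0,0,z])[0]-[x-12,y-10])*600/28).round() for z in(.110,.139)])
P=pts(f,[proj(f,[.548-.07,-.1037+d,.1035])[0] for d in(-.1,-.07)]); print('lid z',P[:,2])
p0=dict(np.load('pics/top1.npz'))
for k,uv in dict(amber=(285,213),clear=(468,210),dish=(375,150),spare=(327,312),mouse=(508,315)).items(): print(k,np.abs(g['frame'][uv[1]-12:uv[1]+12,uv[0]-12:uv[0]+12].astype(int)-p0['frame'][uv[1]-12:uv[1]+12,uv[0]-12:uv[0]+12]).mean())
E
```

```text
18.8 [ 0.547 -0.106  0.109] [ 0.109  0.778 -0.002  1.885  0.003  0.476  0.671] jaw 32.39381169141514 [ 4.383 -2.781  3.321] [-0.45  -0.776 -0.086] 0.040213320030366165
75 [array([382., 475.]), array([394., 271.])]
90 [array([417., 449.]), array([429., 246.])]
105 [array([441., 418.]), array([454., 215.])]
lid z [0.10222317 0.10229574]
amber 14.622106481481481
clear 20.642939814814813
dish 25.59259259259259
spare 26.16840277777778
mouse 11.441550925925926
```

View pics/end2.png

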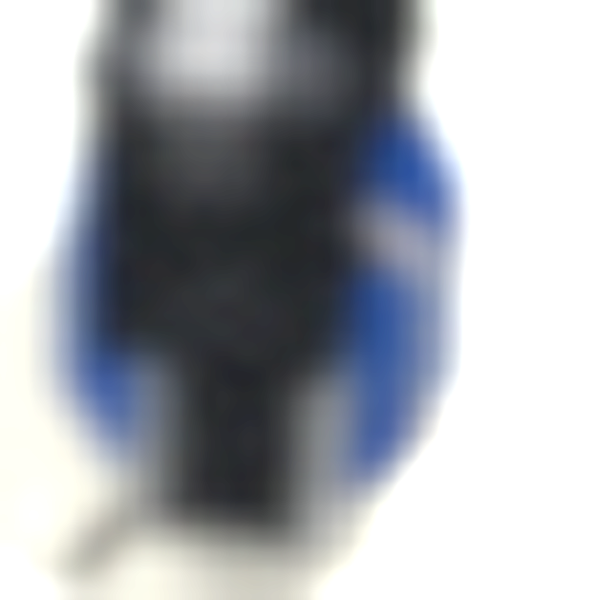

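The white line meets the cap's rim at about px (435,262), against (429,246) predicted for 90° off the stop. The lid is level and the grip is held, so I hand it in.

Run:
```python
from h import *
f=grab('side'); p=dict(np.load('pics/side1.npz'))
for k,X in dict(amber=(.563,.102,.12),clear=(.575,-.294,.12),spare=(.346,.009,.02)).items():
    x,y=proj(f,X)[0].astype(int); s=np.s_[y-8:y+8,x-8:x+8]; print(k,abs(f['frame'][s].astype(int)-p['frame'][s]).mean())
print(env.sign_off())
```

```text
amber 11.450520833333334
clear 12.134114583333334
spare 20.119791666666668
the job is handed in; nothing more can be done
None
```

The lid is closed, the cap was screwed to its stop and backed off a quarter turn, and the gripper is still holding it. I handed the job in at about 19 s of the 67 s allowed.

- **Lid:** I pushed it down along its arc with the fingertip on the orange tab. It seated with 14 N at a height of 103.4 mm (103.5 expected). Depth readings on the closed lid were 102 to 105 mm, within the calibration error.
- **Cap to the stop:** I turned it clockwise about 123° until the moment jumped from about 0.09 to 0.82 N m. The camera had estimated 121° to the stop.
- **Back-off:** I turned it back 90.8° of measured hand rotation from that loaded position; allowing for the wind-up at the stop, the cap itself is about 90° off. In the last side picture the white line sits within a few degrees of the quarter-turn position.
- **Grip:** the fingers are at 40 mm on the cap, with a remaining side force of about 5 N.

**Bystanders (not confirmed):** comparing before and after pictures around the other objects was inconclusive. The patches differed by 11 to 26 grey levels, which could be the arm's changed shadow and its blocking the view. None of my planned moves came near them, and no force reading suggested contact.

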